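Put the mixed-up microscope objectives back in their own foam trays

ROBOT

A 7-joint arm with a two-finger parallel gripper is mounted at the origin on the work surface. World frame = base frame: x ahead of the robot, y to its left, z up, the work surface at z = 0. Lengths are in m, angles in rad, forces in N, time in s.
With the tool pointing down it reaches from about 0.425 to 0.95 m from the base axis. Payload 4.7 kg.
Tool frame: the origin (TCP) lies midway between the tips of the shut fingers; the grasp point (between the pads) lies 19 mm behind it; z points along the fingers, y is the direction in which the jaws open and shut (so a half turn about z gives the same grasp; the last joint's range is limited). The gripper opens to 87 mm and grips with 3 to 60 N. Pads are 19 mm wide; open, the fingers measure 117 mm over their backs; the gripper's body (75 mm by 190 mm) begins 51 mm behind the grasp point.
Start: joints at [1.17, 0.469, -0.049, 1.532, 0.024, 1.141, -0.082], TCP at [0.245, -0.629, 0.223] pointing down, gripper open.
Joint ranges: [-2.59, 2.59], [-0.33, 1.99], [-1.39, 1.29], [0.1, 2.45], [-1.04, 4.18], [0.21, 1.99], [-2.66, 2.66]. Speed limits (rad/s): [2.57, 2.57, 3.14, 3.14, 3.14, 3.14, 3.14].

INTERFACE

Orientations are given as a rotation vector (axis times angle).
In Python, from rig import bot gives the robot as it stands. The module is installed in compiled form; this text tells all that it offers.
- The arm moves only by the tool move_arm, never from a script. Its argument "plan" is a list of rows, each an object with "fingers": the opening in per cent of the stroke, from 0 (shut) to 100 (fully open); "translation": the shift along the tool's x, y, z in mm, a list of three; "yaw": the turn about the tool's z in rad. In form: [{"fingers": fingers, "translation": [tx, ty, tz], "yaw": yaw}, ...]. A call has 1 to 20 rows; each row is the pose to reach, as a shift and turn from the pose commanded when the call began, along the tool's axes at that moment; what a row does not reach only later rows make up. A row lasts 1/8 s, in which the tool goes at most 62.5 mm and 10.7 degrees, less where a joint would pass 70% of its speed; a pose out of reach is approached as far as the arm can. A call with a gripper value outside its range is refused whole. The fingers move at their own pace and stop on an object; "grip_force" is the grip in N (left out, the last holds). Time passes only in rows, so rows that repeat a pose let the fingers close. It gives the time, the measured TCP pose, the force and the opening at its end, in the units of the state.
- bot.get_obs(): the state, without advancing time (a new reading comes with each control period).
- bot.capture(name): name is "side" or "top"; returns the picture (384x512x3 uint8, red, green, blue); there is no depth.
- bot.camera_model(name): a dict with "mtx" (3x3 intrinsics, pixels), "view" (4x4, takes a point from world to camera coordinates). Camera axes: x right, y down, z forward; pixel columns grow to the right and rows downward; lengths in m; the calibration is good to about 2 mm. A picture is of the moment at which its call begins. camera_model takes no time and is no camera call.
- bot.job_done(): hands the job in, once; it reports no verdict.
The state is a dict: "t": time; "qpos": joint angles; "joint_vel": joint speeds; "joint_torque": joint torques, N m; "ee_pos": TCP position; "tool_rot": TCP orientation; "wrist_force": force on the tool from outside, world axes, zero at the start; "wrist_torque": the same for the moment, N m; "grip_width": finger opening in m.
Only numpy, scipy, OpenCV 4.12 (cv2) and the standard library are available. Lean on these libraries where they do the work, as an engineer would, in place of code of your own. Each camera call takes 0.05 s, during which the arm holds its last target.

TASK

The four microscope objectives have been put away in the wrong trays: move each one into the tray whose rim matches the colour of its band and press it fully home in the foam pocket, upright. The white tray is a spare that you may use on the way; it must be empty at the end. Never let an objective topple over, and leave the small oil bottle standing where it is.

Things in the scene. Friction and masses are not known exactly. Their poses are not given: they have to be found in the camera images.
- objective_red: microscope objective, red band, loose, 0.12 kg, upright: round black and steel barrel, diameter 28, height 54 mm. Origin: centre of its underside, z up. Foot 20 mm wide, tapering out to 28 at 8 mm up; straight barrel 8 to 40 mm up; above it the red band slopes in to a steel nose. Starts seated in a tray of another colour (which one varies), its lowest 18 mm sunk in foam.
- objective_yellow: microscope objective, yellow band, loose, 0.12 kg, upright: round black and steel barrel, diameter 28, height 58 mm. Origin: centre of its underside, z up. Foot 20 mm wide, tapering out to 28 at 8 mm up; straight barrel 8 to 44 mm up; above it the yellow band slopes in to a steel nose. Starts seated in a tray of another colour (which one varies), its lowest 18 mm sunk in foam.
- objective_green: microscope objective, green band, loose, 0.12 kg, upright: round black and steel barrel, diameter 28, height 62 mm. Origin: centre of its underside, z up. Foot 20 mm wide, tapering out to 28 at 8 mm up; straight barrel 8 to 48 mm up; above it the green band slopes in to a steel nose. Starts seated in a tray of another colour (which one varies), its lowest 18 mm sunk in foam.
- objective_blue: microscope objective, blue band, loose, 0.12 kg, upright: round black and steel barrel, diameter 28, height 66 mm. Origin: centre of its underside, z up. Foot 20 mm wide, tapering out to 28 at 8 mm up; straight barrel 8 to 52 mm up; above it the blue band slopes in to a steel nose. Starts seated in a tray of another colour (which one varies), its lowest 18 mm sunk in foam.
- tray_red: fixed foam tray with red rim, 84 mm square, 30 high; home of the red objective. Origin: centre of its underside, z up. Central round pocket 35 mm wide, 18 deep, floor 12 mm above the origin. Springy foam lips grip the barrel: just let go, an objective stays some 4 to 9 mm proud; a push of 3 to 8 N seats it on the floor (its origin 12 mm above the tray's); pulling out takes 5 to 8 N.
- tray_yellow: fixed foam tray with yellow rim, 84 mm square, 30 high; home of the yellow objective. Origin: centre of its underside, z up. Central round pocket 35 mm wide, 18 deep, floor 12 mm above the origin. Springy foam lips grip the barrel: just let go, an objective stays some 4 to 9 mm proud; a push of 3 to 8 N seats it on the floor (its origin 12 mm above the tray's); pulling out takes 5 to 8 N.
- tray_green: fixed foam tray with green rim, 84 mm square, 30 high; home of the green objective. Origin: centre of its underside, z up. Central round pocket 35 mm wide, 18 deep, floor 12 mm above the origin. Springy foam lips grip the barrel: just let go, an objective stays some 4 to 9 mm proud; a push of 3 to 8 N seats it on the floor (its origin 12 mm above the tray's); pulling out takes 5 to 8 N.
- tray_blue: fixed foam tray with blue rim, 84 mm square, 30 high; home of the blue objective. Origin: centre of its underside, z up. Central round pocket 35 mm wide, 18 deep, floor 12 mm above the origin. Springy foam lips grip the barrel: just let go, an objective stays some 4 to 9 mm proud; a push of 3 to 8 N seats it on the floor (its origin 12 mm above the tray's); pulling out takes 5 to 8 N.
- tray_white: fixed foam tray with white rim, 84 mm square, 30 high; the spare, empty at the start. Origin: centre of its underside, z up. Central round pocket 35 mm wide, 18 deep, floor 12 mm above the origin. Springy foam lips grip the barrel: just let go, an objective stays some 4 to 9 mm proud; a push of 3 to 8 N seats it on the floor (its origin 12 mm above the tray's); pulling out takes 5 to 8 N.
- oil_bottle: small amber glass oil bottle with black cap, loose, 28 mm in diameter, 65 mm tall, upright on the bench; origin: centre of its underside. A bystander. (A flat clear dish and an orange and grey slide box, each under 30 mm high, lie near by too.)

How it is judged:
By the outcome, as a careful person would: the job done as asked, in the order asked, and still so for the second after the job is handed in, with the robot touching nothing.
It also fails if it takes over 144 s, if anything falls off the work surface, if the arm or the gripper's body presses on something with over 40 N, if the wrist force passes 120 N, or if a joint passes its speed limit or range.

## Working session

There is one attempt and no reset: what is moved stays moved. The work goes in short steps, Python scripts to look and compute and a tool call to move; the robot and the scene stay as the last step left them, time stands still between calls to the robot, and variables do not carry over. Pictures are saved under pics/ and viewed, and the job is handed in when it is done.

Besides the shell and the picture viewer there is one more tool, called as name(argument=value, ...) on one line, values as JSON. move_arm: Moves the arm, as the interface text tells. Its arguments: {"type":"object","properties":{"plan":{"type":"array","items":{"type":"object","properties":{"fingers":{"type":"number"},"translation":{"type":"array","items":{"type":"number"}},"yaw":{"type":"number"}}}},"grip_force":{"type":"number"}},"required":["plan"]}

```bash
mkdir -p pics; python3 - <<'E'
from rig import bot
import cv2
o=bot.get_obs()
for k,v in o.items(): print(k,v)
for n in("side","top"):
    im=bot.capture(n); cv2.imwrite(f"pics/{n}0.png",im[:,:,::-1]); m=bot.camera_model(n); print(m)
E
```

```text
t 0.0
qpos [ 1.17013422  0.46945525 -0.04861443  1.53369982  0.02412067  1.14098057
 -0.08228664]
joint_vel [ 2.81117843e-04 -4.81425953e-04  7.35748423e-05  8.67644600e-04
  9.16506678e-04  2.82842491e-04  4.95657754e-04]
joint_torque [-3.31908304e-04 -5.07966363e+01 -8.07595672e-02 -2.36154485e+01
 -6.13655616e-02  3.79463390e-02  1.97175063e-04]
ee_pos [ 0.24499618 -0.62832512  0.22148769]
tool_rot [-3.08558105e+00 -5.80363005e-01  6.92640042e-04]
wrist_force [-0.31849292 -0.6408433  -0.06062793]
wrist_torque [-0.02393518  0.02923449 -0.02880455]
grip_width 0.08700896454411919
{'mtx': array([[447.55017016,   0.        , 253.7200657 ],
       [  0.        , 447.55017016, 189.29297039],
       [  0.        ,   0.        ,   1.        ]]), 'view': array([[-0.96025768, -0.27821221, -0.02243104,  0.50454881],
       [-0.12642593,  0.50519265, -0.85369601,  0.11333929],
       [ 0.24884065, -0.81693228, -0.52028836,  0.78384087],
       [ 0.        ,  0.        ,  0.        ,  1.        ]])}
{'mtx': array([[476.65172117,   0.        , 259.89211339],
       [  0.        , 476.65172117, 192.3106599 ],
       [  0.        ,   0.        ,   1.        ]]), 'view': array([[ 0.02415187, -0.99964749, -0.01102655, -0.00662656],
       [-0.98271163, -0.02171458, -0.18386495,  0.55736876],
       [ 0.1835607 ,  0.01527661, -0.98288967,  1.22021981],
       [ 0.        ,  0.        ,  0.        ,  1.        ]])}
```

View pics/side0.png

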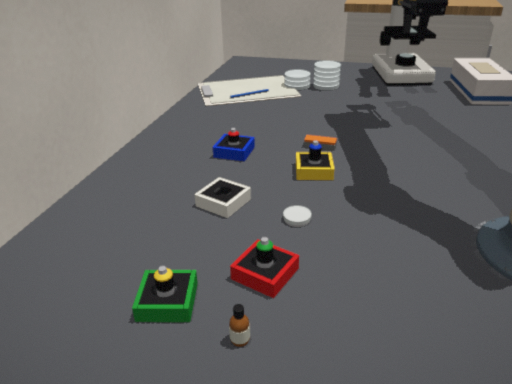

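View pics/top0.png

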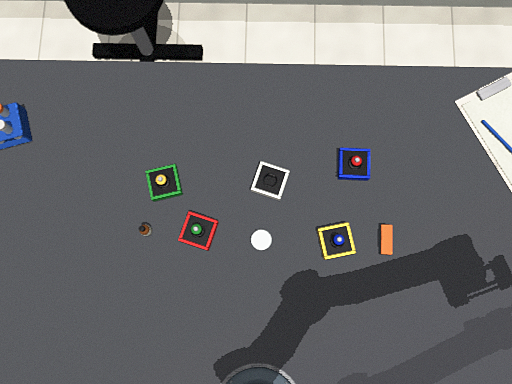

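```bash
cat > h.py <<'E'
from rig import bot
import cv2, numpy as np
HUE={'red':[(0,8),(172,180)],'yellow':[(20,32)],'green':[(45,80)],'blue':[(105,130)]}
def mask(im,c):
    h=cv2.cvtColor(im,cv2.COLOR_RGB2HSV)
    if c=='white': return cv2.inRange(h,(0,0,170),(180,50,255))
    m=0
    for a,b in HUE[c]: m=m|cv2.inRange(h,(a,120,60),(b,255,255))
    return m
def ray(n,px):
    M=bot.camera_model(n);R=M['view'][:3,:3];t=M['view'][:3,3]
    d=R.T@np.linalg.inv(M['mtx'])@np.array([px[0],px[1],1.]);return -R.T@t,d/np.linalg.norm(d)
def plane(n,px,z):
    C,d=ray(n,px);return C+d*(z-C[2])/d[2]
def P(n):
    M=bot.camera_model(n);return M['mtx']@M['view'][:3]
def tri(a,b):
    x=cv2.triangulatePoints(P('top'),P('side'),np.array(a,float).reshape(2,1),np.array(b,float).reshape(2,1));return (x[:3]/x[3]).ravel()
def proj(n,p):
    q=P(n)@np.append(p,1);return q[:2]/q[2]
E
python3 - <<'E'
from h import *
np.set_printoptions(precision=4,suppress=True)
ims={n:cv2.imread(f"pics/{n}0.png")[:,:,::-1].copy() for n in('top','side')}
for c in ['red','yellow','green','blue','white']:
  for n in('top','side'):
    m=mask(ims[n],c)
    cs,hi=cv2.findContours(m,cv2.RETR_CCOMP,cv2.CHAIN_APPROX_NONE)
    for i,k in enumerate(cs):
        a=cv2.contourArea(k)
        if a<(300 if hi[0][i][3]>=0 else 12) or a>4000: continue
        if hi[0][i][3]>=0:
            # inner hole at z=.03
            w=np.array([plane(n,p[0],.03)[:2]*1000 for p in k],np.float32)
            r=cv2.minAreaRect(w); print(c,n,'HOLE',np.round(r[0],1),np.round(r[1],1),round(r[2],1))
        else:
            mm=cv2.moments(k);p=(mm['m10']/mm['m00'],mm['m01']/mm['m00'])
            w=np.array([plane(n,q[0],.03)[:2]*1000 for q in k],np.float32);r=cv2.minAreaRect(w)
            print(c,n,'blob',round(a),np.round(p,1),'rect',np.round(r[0],1),np.round(r[1],1))
E
```

```text
red top blob 980 [197.9 230.2] rect [454.9 170.1] [87.2 85.3]
red top HOLE [454.8 170.9] [70.4 70.7] 72.7
red top blob 80 [356.2 160.2] rect [ 657.4 -254.8] [27.4 28.5]
red side blob 1402 [264.2 273.8] rect [453. 186.] [109.3  98.7]
red side blob 34 [233.2 133.3] rect [ 667.8 -297.5] [26.5 32.9]
yellow top blob 997 [336.  240.4] rect [ 436.2 -198.3] [85.8 88.2]
yellow top HOLE [ 436.4 -200.4] [71.1 71.5] 13.1
yellow top blob 84 [160.5 179.1] rect [592.5 279.3] [28.  30.3]
yellow side blob 142 [163.  275.9] rect [604.1 248.1] [29.5 31.4]
yellow side blob 620 [314.2 169.2] rect [ 431.2 -176.2] [ 84.7 132.5]
green top blob 76 [195.9 228.7] rect [459.  175.5] [24.2 27.1]
green top blob 939 [163.3 182.3] rect [584.  270.7] [89.5 86.4]
green top HOLE [586.4 273. ] [72.4 71.7] 14.7
green side blob 1450 [165.5 303.9] rect [581.3 285.9] [ 89.9 107.2]
green side blob 88 [264.7 246.5] rect [466.2 135.2] [26.1 24.8]
blue top blob 87 [338.6 239.1] rect [ 439.7 -205.6] [26.6 29.4]
blue top blob 962 [354.  163.5] rect [ 647.6 -249. ] [87.9 90.6]
blue top HOLE [ 650.7 -250.7] [68.6 71.4] 89.6
blue t
[... 241 characters left out ...]
3] [137.2 101.8]
blue side blob 126 [480.9  94.3] rect [   5.2 -830.1] [121.6 245.4]
white top blob 24 [287.8 377.4] rect [ 89.  -72.1] [48.7  7. ]
white top blob 304 [260.8 239.5] rect [433.7   0.6] [50.6 53.4]
white top blob 889 [269.8 179.8] rect [597.2 -19.5] [85.  83.8]
white top HOLE [597.9 -19.5] [71.6 73. ] 72.5
white top blob 25 [  1.7 123.9] rect [740.9 735.1] [23.9 11.2]Traceback (most recent call last):
  File "<stdin>", line 17, in <module>
  File "h.py", line 14, in plane
    C,d=ray(n,px);return C+d*(z-C[2])/d[2]
        ~~~^^^^^^
  File "h.py", line 11, in ray
    M=bot.camera_model(n);R=M['view'][:3,:3];t=M['view'][:3,3]
ValueError: time passes only in moves, steps and waits
```

```bash
python3 - <<'E'
s=open('h.py').read().replace("def ray","MODEL={n:bot.camera_model(n) for n in('top','side')}\ndef ray").replace("M=bot.camera_model(n)","M=MODEL[n]")
open('h.py','w').write(s)
E
python3 - <<'E'
from h import *
np.set_printoptions(precision=1,suppress=True)
for c,a,b,h in [('red',(356.2,160.2),(233.2,133.3),54),('yellow',(160.5,179.1),(163,275.9),58),('green',(195.9,228.7),(264.7,246.5),62),('blue',(338.6,239.1),(315.1,146.5),66)]:
    z=(12+h-10)/1000
    print(c,tri(a,b)*1000,plane('top',a,z)*1000,plane('side',b,z)*1000)
b=cv2.imread('pics/side0.png')
for n in('side','top'):
    im=cv2.imread(f'pics/{n}0.png')
    for x,y in [(.455,.171),(.4364,-.2004),(.5864,.273),(.6507,-.2507),(.598,-.0195)]:
        u=proj(n,[x,y,.03]); cv2.drawMarker(im,tuple(int(round(v)) for v in u),(255,0,255),cv2.MARKER_CROSS,9)
        for dx in(-1,1):
            for dy in (-1,1):
                pass
    im=im[90:330,80:420] if n=='side' else im[120:280,110:430]
    cv2.imwrite(f'pics/{n}0a.png',cv2.resize(im,None,fx=2.2,fy=2.2,interpolation=cv2.INTER_CUBIC))
E
```

```text
red [ 650.8 -251.1   52.5] [ 650.  -250.4   56. ] [ 648.  -243.7   56. ]
yellow [587.5 273.9  54. ] [585.8 272.4  60. ] [584.3 279.7  60. ]
green [455.6 171.6  58. ] [454.8 170.6  64. ] [453.8 178.9  64. ]
blue [ 436.2 -200.7   64. ] [ 436.  -200.1   68. ] [ 434.8 -192.5   68. ]
```

View pics/side0a.png

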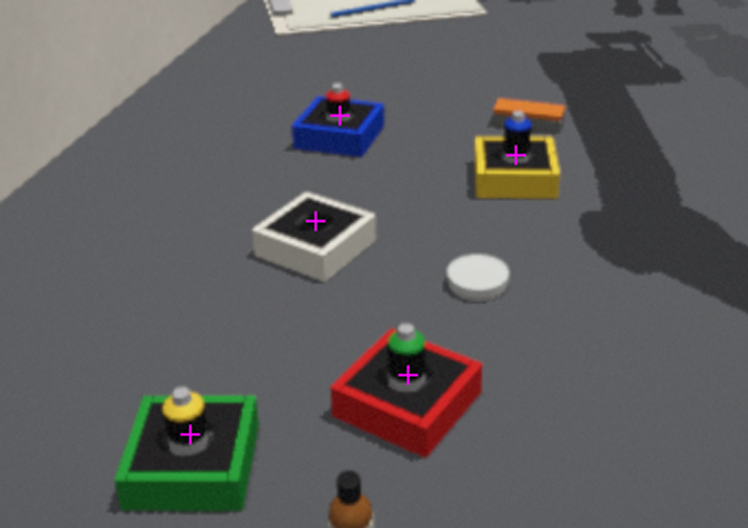

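View pics/top0a.png

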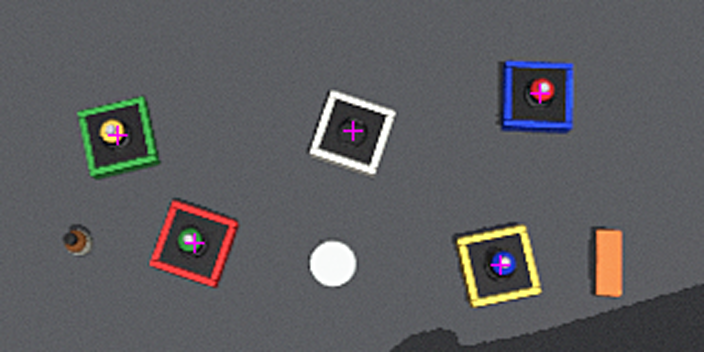

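```bash
cat >> h.py <<'E'
from scipy.spatial.transform import Rotation as Ro
T={'blue':(650.5,-250.8),'green':(586.5,273.2),'red':(455,171),'yellow':(436.3,-200.5),'white':(598,-19.5)}
def st(goal=None,yaw=None):
    o=bot.get_obs();R=Ro.from_rotvec(o['tool_rot']).as_matrix()
    y=np.arctan2(R[1,0],R[0,0])
    print('t',o['t'],'tcp',np.round(o['ee_pos']*1000,1),'xdir deg',round(np.degrees(y),2),'tilt',np.round(R[:,2],4),'F',np.round(o['wrist_force'],1),'w',round(o['grip_width']*1000,1))
    if goal is not None:
        print('shift mm',np.round(R.T@(np.array(goal)-o['ee_pos']*1000),1),'yaw',round(-(np.radians(yaw if yaw is not None else 90)-y),4))
E
python3 -c "
from h import *
st((650.5,-250.8,150))"
```

```text
t 0.1 tcp [ 245.  -628.4  221.6] xdir deg 21.3 tilt [-7.0e-04  1.6e-03 -1.0e+00] F [ 0.1 -0.2 -0.2] w 87.2
shift mm [ 515.  -204.4   71.9] yaw -1.1991
```

move_arm(plan=[{"fingers": 100, "translation": [515, -204, 72], "yaw": -1.199}, {"fingers": 100, "translation": [515, -204, 72], "yaw": -1.199}, {"fingers": 100, "translation": [515, -204, 72], "yaw": -1.199}, {"fingers": 100, "translation": [515, -204, 72], "yaw": -1.199}, {"fingers": 100, "translation": [515, -204, 72], "yaw": -1.199}, {"fingers": 100, "translation": [515, -204, 72], "yaw": -1.199}, {"fingers": 100, "translation": [515, -204, 72], "yaw": -1.199}, {"fingers": 100, "translation": [515, -204, 72], "yaw": -1.199}, {"fingers": 100, "translation": [515, -204, 72], "yaw": -1.199}, {"fingers": 100, "translation": [515, -204, 72], "yaw": -1.199}, {"fingers": 100, "translation": [515, -204, 72], "yaw": -1.199}, {"fingers": 100, "translation": [515, -204, 72], "yaw": -1.199}, {"fingers": 100, "translation": [515, -204, 72], "yaw": -1.199}], grip_force=30)

```text
t: 1.72
ee_pos: [0.6501, -0.2536, 0.1508]
tool_rot: [2.224, 2.218, -0.001]
wrist_force: [0.4, -0.4, -0.5]
grip_width: 0.0873
```

```bash
python3 -c "
from h import *
st((650.5,-250.8,34))"
```

```text
t 1.725 tcp [ 650.1 -253.6  150.8] xdir deg 89.85 tilt [-0.e+00 -9.e-04 -1.e+00] F [ 0.4 -0.4 -0.5] w 87.3
shift mm [  2.9   0.4 116.8] yaw -0.0026
```

move_arm(plan=[{"fingers": 100, "translation": [0, 0, 40], "yaw": 0}, {"fingers": 100, "translation": [0, 0, 60], "yaw": 0}, {"fingers": 100, "translation": [0, 0, 60], "yaw": 0}, {"fingers": 100, "translation": [0, 0, 60], "yaw": 0}])

```text
t: 2.22
ee_pos: [0.6518, -0.252, 0.0917]
tool_rot: [2.221, 2.22, 0.002]
wrist_force: [0.5, -0.4, 0.1]
grip_width: 0.087
```

```bash
python3 -c "
from h import *
st((650.5,-250.8,34))
im=bot.capture('side');cv2.imwrite('pics/s1.png',cv2.resize(im[60:220,160:400,::-1],None,fx=3,fy=3))"
```

```text
t 2.225 tcp [ 651.8 -252.    91.7] xdir deg 89.99 tilt [ 1.9e-03 -4.0e-04 -1.0e+00] F [ 0.5 -0.4  0.1] w 87.0
shift mm [ 1.2 -1.4 57.7] yaw -0.0002
```

View pics/s1.png

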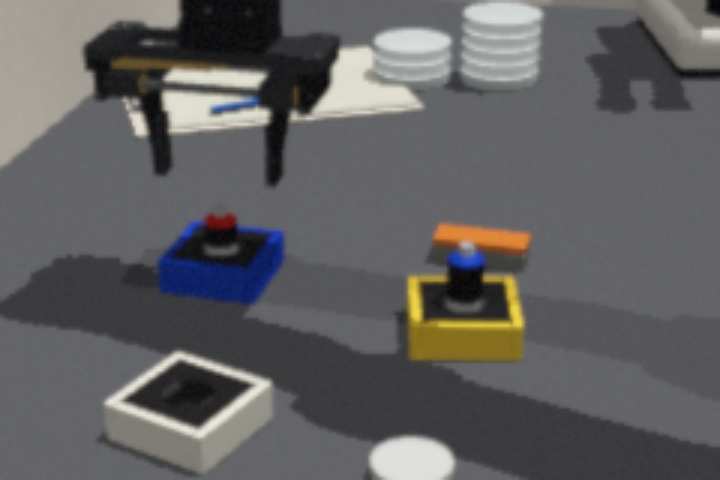

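The picture shows the fingers (crop ~(160,170) and (275,180)) straddling the red objective at (220,220). Next I descend and close.

move_arm(plan=[{"fingers": 100, "translation": [1, -1, 35], "yaw": 0}, {"fingers": 100, "translation": [1, -1, 56], "yaw": 0}, {"fingers": 100, "translation": [1, -1, 56], "yaw": 0}, {"fingers": 20, "translation": [1, -1, 56], "yaw": 0}, {"fingers": 20, "translation": [1, -1, 56], "yaw": 0}, {"fingers": 20, "translation": [1, -1, 56], "yaw": 0}, {"fingers": 20, "translation": [1, -1, 56], "yaw": 0}, {"fingers": 20, "translation": [1, -1, 56], "yaw": 0}], grip_force=30)

```text
t: 3.28
ee_pos: [0.65, -0.2508, 0.0347]
tool_rot: [2.221, 2.221, 0.0]
wrist_force: [-0.3, 0.3, -0.5]
grip_width: 0.045
```

```bash
python3 -c "
from h import *
st((598,-19.5,160))"
```

```text
t 3.275 tcp [ 650.  -250.8   34.7] xdir deg 90.0 tilt [ 2.e-04 -1.e-04 -1.e+00] F [-0.3  0.3 -0.5] w 45.0
shift mm [ 231.3  -52.  -125.3] yaw -0.0
```

Still closing; give it more time.

move_arm(plan=[{"fingers": 20, "translation": [0, 0, 0], "yaw": 0}, {"fingers": 20, "translation": [0, 0, 0], "yaw": 0}, {"fingers": 20, "translation": [0, 0, 0], "yaw": 0}, {"fingers": 20, "translation": [0, 0, 0], "yaw": 0}])

```text
t: 3.78
ee_pos: [0.6506, -0.2507, 0.0348]
tool_rot: [2.221, 2.221, 0.001]
wrist_force: [1.2, -0.1, 0.0]
grip_width: 0.0271
```

move_arm(plan=[{"fingers": 20, "translation": [0, 0, -5], "yaw": 0}, {"fingers": 20, "translation": [0, 0, -15], "yaw": 0}, {"fingers": 20, "translation": [0, 0, -30], "yaw": 0}, {"fingers": 20, "translation": [0, 0, -70], "yaw": 0}, {"fingers": 20, "translation": [0, 0, -110], "yaw": 0}, {"fingers": 20, "translation": [0, 0, -110], "yaw": 0}])

```text
t: 4.53
ee_pos: [0.6522, -0.2513, 0.15]
tool_rot: [2.217, 2.216, 0.005]
wrist_force: [0.2, -0.4, -2.4]
grip_width: 0.0273
```

```bash
python3 -c "
from h import *
st((598,-19.5,144))
im=bot.capture('side');cv2.imwrite('pics/s2.png',cv2.resize(im[40:220,160:400,::-1],None,fx=3,fy=3))"
```

```text
t 4.525 tcp [ 652.2 -251.3  150. ] xdir deg 89.98 tilt [ 0.0076 -0.0029 -1.    ] F [ 0.2 -0.4 -2.4] w 27.3
shift mm [231.8 -54.3   4.9] yaw -0.0003
```

View pics/s2.png

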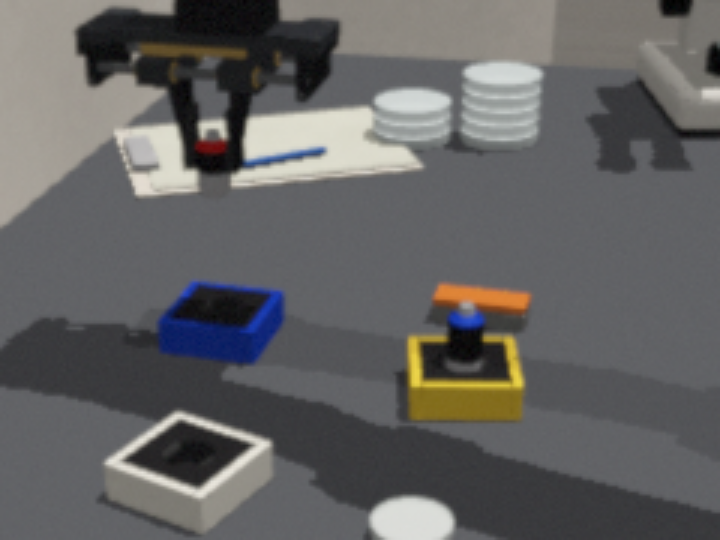

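The red objective is held upright above the blue tray (crop (212,155)). Next: carry it to the white tray.

move_arm(plan=[{"fingers": 20, "translation": [231, -52, 0], "yaw": 0}, {"fingers": 20, "translation": [231, -52, 0], "yaw": 0}, {"fingers": 20, "translation": [231, -52, 0], "yaw": 0}, {"fingers": 20, "translation": [231, -52, 0], "yaw": 0}, {"fingers": 20, "translation": [231, -52, 0], "yaw": 0}, {"fingers": 20, "translation": [231, -52, 40], "yaw": 0}, {"fingers": 20, "translation": [231, -52, 70], "yaw": 0}, {"fingers": 20, "translation": [231, -52, 70], "yaw": 0}, {"fingers": 20, "translation": [231, -52, 70], "yaw": 0}])

```text
t: 5.7
ee_pos: [0.5985, -0.0203, 0.0751]
tool_rot: [2.222, 2.22, 0.001]
wrist_force: [0.2, -0.3, -0.9]
grip_width: 0.0274
```

```bash
python3 -c "
from h import *
st((598,-19.5,35))
for n in ('side','top'):
  im=bot.capture(n);cv2.imwrite('pics/%s3.png'%n,cv2.resize(im[100:240,150:350,::-1],None,fx=3,fy=3))"
```

```text
t 5.7 tcp [598.5 -20.3  75.1] xdir deg 89.95 tilt [ 7.e-04 -2.e-04 -1.e+00] F [ 0.2 -0.3 -0.9] w 27.4
shift mm [ 0.8 -0.5 40.1] yaw -0.0008
```

View pics/side3.png

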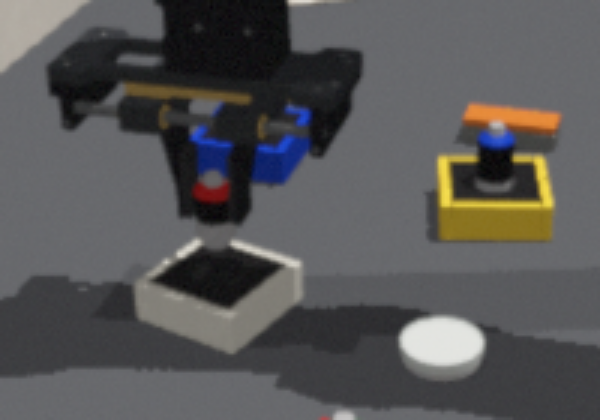

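View pics/top3.png

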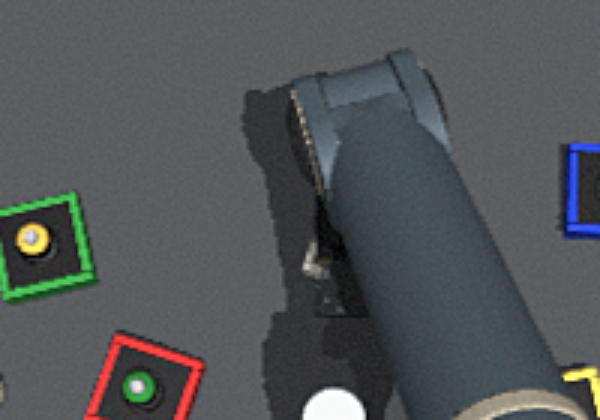

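The side view shows red above the white pocket; the top view is blocked by the arm. Now insert.

move_arm(plan=[{"fingers": 20, "translation": [1, 0, 20], "yaw": 0}, {"fingers": 20, "translation": [1, 0, 30], "yaw": 0}, {"fingers": 20, "translation": [1, 0, 36], "yaw": 0}, {"fingers": 20, "translation": [1, 0, 40], "yaw": 0}, {"fingers": 20, "translation": [1, 0, 40], "yaw": 0}, {"fingers": 20, "translation": [1, 0, 40], "yaw": 0}])

```text
t: 6.55
ee_pos: [0.5987, -0.0186, 0.0346]
tool_rot: [2.221, 2.221, 0.002]
wrist_force: [3.6, -0.4, -1.8]
grip_width: 0.0274
```

```bash
python3 -c "
from h import *
st((598,-19.5,35))
im=bot.capture('side');cv2.imwrite('pics/s4.png',cv2.resize(im[100:240,150:350,::-1],None,fx=3,fy=3))"
```

```text
t 6.55 tcp [598.7 -18.6  34.6] xdir deg 90.01 tilt [ 1.8e-03  3.0e-04 -1.0e+00] F [ 3.6 -0.4 -1.8] w 27.4
shift mm [-0.9 -0.7 -0.4] yaw 0.0001
```

View pics/s4.png

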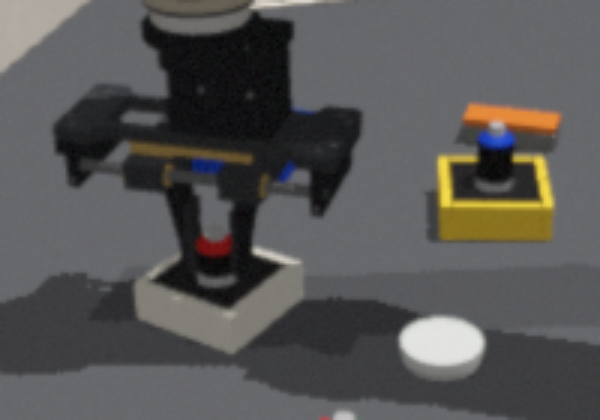

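move_arm(plan=[{"fingers": 75, "translation": [0, 0, 0], "yaw": 0}, {"fingers": 75, "translation": [0, 0, 0], "yaw": 0}, {"fingers": 75, "translation": [0, 0, 0], "yaw": 0}, {"fingers": 75, "translation": [0, 0, 0], "yaw": 0}, {"fingers": 75, "translation": [0, 0, -30], "yaw": 0}, {"fingers": 75, "translation": [0, 0, -80], "yaw": 0}, {"fingers": 75, "translation": [-181, -162, -80], "yaw": 0}, {"fingers": 75, "translation": [-181, -162, -80], "yaw": 0}, {"fingers": 75, "translation": [-181, -162, -80], "yaw": 0}, {"fingers": 75, "translation": [-181, -162, -80], "yaw": 0}, {"fingers": 75, "translation": [-181, -162, -80], "yaw": 0}, {"fingers": 75, "translation": [-181, -162, -80], "yaw": 0}, {"fingers": 75, "translation": [-181, -162, -60], "yaw": 0}, {"fingers": 75, "translation": [-181, -162, -60], "yaw": 0}])

```text
t: 8.35
ee_pos: [0.4362, -0.1978, 0.0937]
tool_rot: [-2.216, -2.223, 0.0]
wrist_force: [0.4, -0.1, 0.0]
grip_width: 0.0656
```

```bash
python3 -c "
from h import *
st((436.3,-200.5,36))
for n in ('side','top'):
  im=bot.capture(n);cv2.imwrite('pics/%s5.png'%n,cv2.resize(im[100:240,180:380,::-1],None,fx=3,fy=3))"
```

```text
t 8.35 tcp [ 436.2 -197.8   93.7] xdir deg 90.19 tilt [-0.0018  0.0018 -1.    ] F [ 0.4 -0.1  0. ] w 65.6
shift mm [-2.8  0.2 57.7] yaw 0.0033
```

View pics/side5.png

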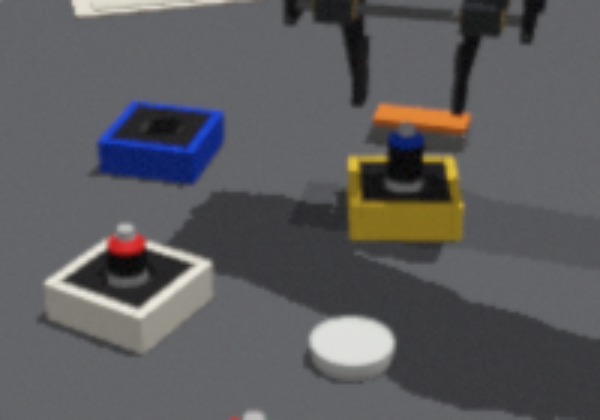

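View pics/top5.png

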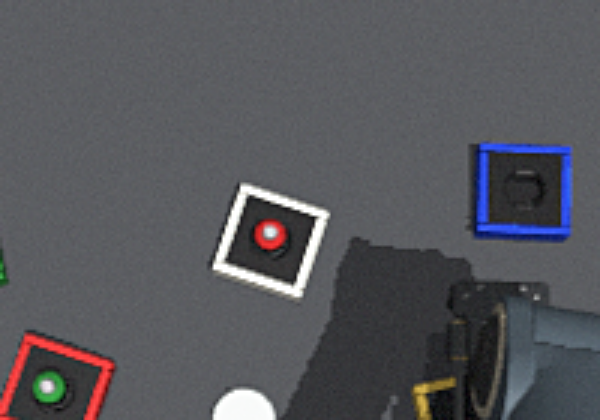

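Red stands upright in white (side crop (126,240)); the fingers straddle blue. Now grasp blue.

move_arm(plan=[{"fingers": 75, "translation": [0, 0, 30], "yaw": 0}, {"fingers": 75, "translation": [-1, 0, 57], "yaw": 0}, {"fingers": 75, "translation": [-1, 0, 57], "yaw": 0}, {"fingers": 20, "translation": [-1, 0, 57], "yaw": 0}, {"fingers": 20, "translation": [-1, 0, 57], "yaw": 0}, {"fingers": 20, "translation": [-1, 0, 57], "yaw": 0}, {"fingers": 20, "translation": [-1, 0, 57], "yaw": 0}, {"fingers": 20, "translation": [-1, 0, 57], "yaw": 0}, {"fingers": 20, "translation": [-1, 0, 57], "yaw": 0}, {"fingers": 20, "translation": [-1, 0, 57], "yaw": 0}, {"fingers": 20, "translation": [-1, 0, 57], "yaw": 0}, {"fingers": 20, "translation": [-1, 0, 57], "yaw": 0}])

```text
t: 9.95
ee_pos: [0.4366, -0.2009, 0.0379]
tool_rot: [2.221, 2.221, 0.001]
wrist_force: [2.0, -0.1, 4.7]
grip_width: 0.0271
```

```bash
python3 -c "
from h import *
st((650.5,-250.8,36))"
```

```text
t 9.95 tcp [ 436.6 -200.9   37.9] xdir deg 90.0 tilt [ 1.3e-03 -4.0e-04 -1.0e+00] F [ 2.  -0.1  4.7] w 27.1
shift mm [-49.9 213.9   2.2] yaw 0.0
```

move_arm(plan=[{"fingers": 20, "translation": [0, 0, -5], "yaw": 0}, {"fingers": 20, "translation": [0, 0, -15], "yaw": 0}, {"fingers": 20, "translation": [0, 0, -30], "yaw": 0}, {"fingers": 20, "translation": [0, 0, -70], "yaw": 0}, {"fingers": 20, "translation": [0, 0, -110], "yaw": 0}, {"fingers": 20, "translation": [-50, 214, -110], "yaw": 0}, {"fingers": 20, "translation": [-50, 214, -110], "yaw": 0}, {"fingers": 20, "translation": [-50, 214, -110], "yaw": 0}, {"fingers": 20, "translation": [-50, 214, -110], "yaw": 0}, {"fingers": 20, "translation": [-50, 214, -110], "yaw": 0}, {"fingers": 20, "translation": [-50, 214, -70], "yaw": 0}, {"fingers": 20, "translation": [-50, 214, -40], "yaw": 0}, {"fingers": 20, "translation": [-50, 214, -40], "yaw": 0}, {"fingers": 20, "translation": [-50, 214, -40], "yaw": 0}])

```text
t: 11.7
ee_pos: [0.6502, -0.2509, 0.0794]
tool_rot: [2.221, 2.22, 0.001]
wrist_force: [-0.3, -0.5, -0.2]
grip_width: 0.027
```

```bash
python3 -c "
from h import *
st((650.5,-250.8,37.5))
im=bot.capture('side');cv2.imwrite('pics/s6.png',cv2.resize(im[60:220,160:400,::-1],None,fx=3,fy=3))"
```

```text
t 11.7 tcp [ 650.2 -250.9   79.4] xdir deg 89.99 tilt [ 1.6e-03 -6.0e-04 -1.0e+00] F [-0.3 -0.5 -0.2] w 27.0
shift mm [ 0.1  0.2 41.9] yaw -0.0002
```

View pics/s6.png

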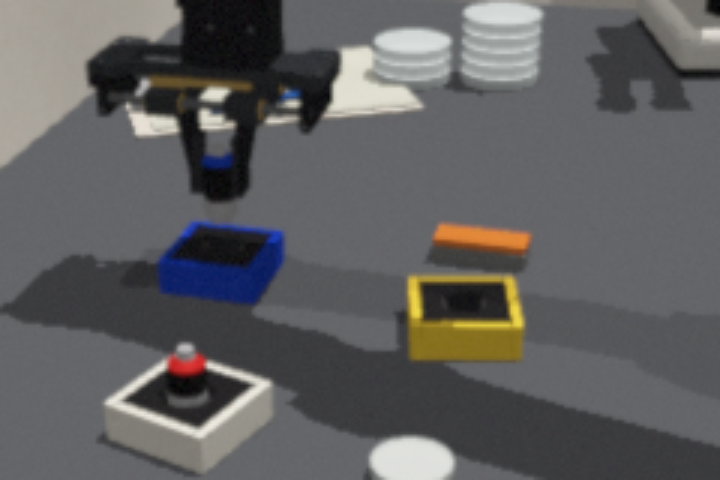

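Blue is held above its own tray (crop (217,170)). Insert it.

move_arm(plan=[{"fingers": 20, "translation": [0, 0, 20], "yaw": 0}, {"fingers": 20, "translation": [0, 0, 30], "yaw": 0}, {"fingers": 20, "translation": [0, 0, 36], "yaw": 0}, {"fingers": 20, "translation": [0, 0, 41], "yaw": 0}, {"fingers": 20, "translation": [0, 0, 43], "yaw": 0}, {"fingers": 20, "translation": [0, 0, 43], "yaw": 0}, {"fingers": 20, "translation": [0, 0, 43], "yaw": 0}])

```text
t: 12.62
ee_pos: [0.6511, -0.2509, 0.0379]
tool_rot: [2.22, 2.22, 0.001]
wrist_force: [-3.2, 0.6, 14.6]
grip_width: 0.0272
```

```bash
python3 -c "
from h import *
st((650.5,-250.8,36.5))"
```

```text
t 12.625 tcp [ 651.1 -250.9   37.9] xdir deg 89.99 tilt [ 0.0022 -0.0013 -1.    ] F [-3.2  0.6 14.6] w 27.2
shift mm [ 0.1 -0.6  1.4] yaw -0.0001
```

Floor contact: 14.6 N at the same height as when grasped. Release and go to yellow (green tray).

move_arm(plan=[{"fingers": 75, "translation": [0, 0, 0], "yaw": 0}, {"fingers": 75, "translation": [0, 0, 0], "yaw": 0}, {"fingers": 75, "translation": [0, 0, 0], "yaw": 0}, {"fingers": 75, "translation": [0, 0, 0], "yaw": 0}, {"fingers": 75, "translation": [0, 0, -30], "yaw": 0}, {"fingers": 75, "translation": [0, 0, -80], "yaw": 0}, {"fingers": 75, "translation": [524, -64, -80], "yaw": 0}, {"fingers": 75, "translation": [524, -64, -80], "yaw": 0}, {"fingers": 75, "translation": [524, -64, -80], "yaw": 0}, {"fingers": 75, "translation": [524, -64, -80], "yaw": 0}, {"fingers": 75, "translation": [524, -64, -80], "yaw": 0}, {"fingers": 75, "translation": [524, -64, -80], "yaw": 0}, {"fingers": 75, "translation": [524, -64, -80], "yaw": 0}, {"fingers": 75, "translation": [524, -64, -80], "yaw": 0}, {"fingers": 75, "translation": [524, -64, -80], "yaw": 0}, {"fingers": 75, "translation": [524, -64, -80], "yaw": 0}, {"fingers": 75, "translation": [524, -64, -58], "yaw": 0}, {"fingers": 75, "translation": [524, -64, -58], "yaw": 0}, {"fingers": 75, "translation": [524, -64, -58], "yaw": 0}])

```text
t: 15.0
ee_pos: [0.5867, 0.2719, 0.0929]
tool_rot: [2.223, 2.219, 0.0]
wrist_force: [-1.3, 0.5, 1.4]
grip_width: 0.0653
```

```bash
python3 -c "
from h import *
st((586.5,273.2,36))
im=bot.capture('side');cv2.imwrite('pics/s7.png',cv2.resize(im[120:360,100:360,::-1],None,fx=2.4,fy=2.4))"
```

```text
t 15.0 tcp [586.7 271.9  92.9] xdir deg 89.89 tilt [ 5.e-04 -4.e-04 -1.e+00] F [-1.3  0.5  1.4] w 65.3
shift mm [ 1.3 -0.2 56.9] yaw -0.0019
```

View pics/s7.png

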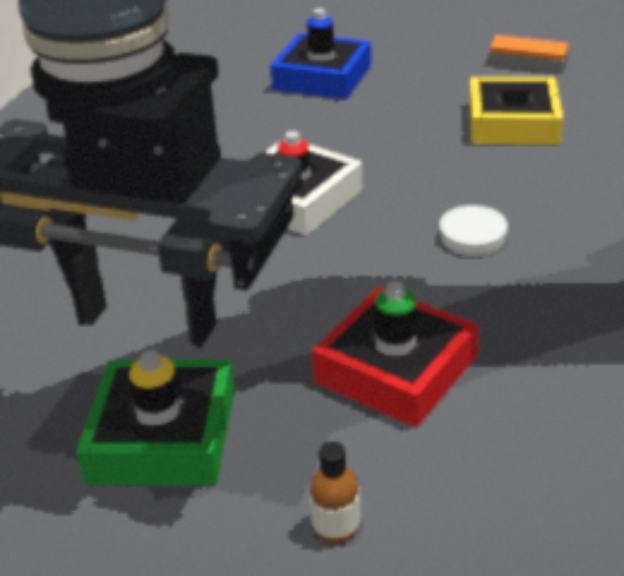

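Blue stands seated in the blue tray; the fingers line up over yellow (150,365). Grasp yellow.

move_arm(plan=[{"fingers": 75, "translation": [1, 0, 30], "yaw": 0}, {"fingers": 75, "translation": [1, 0, 57], "yaw": 0}, {"fingers": 75, "translation": [1, 0, 57], "yaw": 0}, {"fingers": 20, "translation": [1, 0, 57], "yaw": 0}, {"fingers": 20, "translation": [1, 0, 57], "yaw": 0}, {"fingers": 20, "translation": [1, 0, 57], "yaw": 0}, {"fingers": 20, "translation": [1, 0, 57], "yaw": 0}, {"fingers": 20, "translation": [1, 0, 57], "yaw": 0}, {"fingers": 20, "translation": [1, 0, 57], "yaw": 0}, {"fingers": 20, "translation": [1, 0, 57], "yaw": 0}, {"fingers": 20, "translation": [1, 0, 57], "yaw": 0}, {"fingers": 20, "translation": [1, 0, 57], "yaw": 0}])

```text
t: 16.55
ee_pos: [0.587, 0.2743, 0.0361]
tool_rot: [2.221, 2.22, 0.003]
wrist_force: [4.3, 0.1, 2.8]
grip_width: 0.0275
```

```bash
python3 -c "
from h import *
st((436.3,-200.5,36))"
```

```text
t 16.55 tcp [587.  274.3  36.1] xdir deg 89.99 tilt [ 2.1e-03  5.0e-04 -1.0e+00] F [4.3 0.1 2.8] w 27.5
shift mm [-474.9 -150.6   -0.5] yaw -0.0002
```

move_arm(plan=[{"fingers": 20, "translation": [0, 0, -5], "yaw": 0}, {"fingers": 20, "translation": [0, 0, -15], "yaw": 0}, {"fingers": 20, "translation": [0, 0, -30], "yaw": 0}, {"fingers": 20, "translation": [0, 0, -70], "yaw": 0}, {"fingers": 20, "translation": [0, 0, -110], "yaw": 0}, {"fingers": 20, "translation": [-475, -151, -110], "yaw": 0}, {"fingers": 20, "translation": [-475, -151, -110], "yaw": 0}, {"fingers": 20, "translation": [-475, -151, -110], "yaw": 0}, {"fingers": 20, "translation": [-475, -151, -110], "yaw": 0}, {"fingers": 20, "translation": [-475, -151, -110], "yaw": 0}, {"fingers": 20, "translation": [-475, -151, -110], "yaw": 0}, {"fingers": 20, "translation": [-475, -151, -110], "yaw": 0}, {"fingers": 20, "translation": [-475, -151, -110], "yaw": 0}, {"fingers": 20, "translation": [-475, -151, -110], "yaw": 0}, {"fingers": 20, "translation": [-475, -151, -110], "yaw": 0}, {"fingers": 20, "translation": [-475, -151, -70], "yaw": 0}, {"fingers": 20, "translation": [-475, -151, -40], "yaw": 0}, {"fingers": 20, "translation": [-475, -151, -40], "yaw": 0}, {"fingers": 20, "translation": [-475, -151, -40], "yaw": 0}])

```text
t: 18.92
ee_pos: [0.4362, -0.1997, 0.0766]
tool_rot: [2.218, 2.223, 0.002]
wrist_force: [0.7, 0.4, -1.8]
grip_width: 0.027
```

```bash
python3 -c "
from h import *
st((436.3,-200.5,36))
im=bot.capture('side');cv2.imwrite('pics/s8.png',cv2.resize(im[60:220,160:400,::-1],None,fx=3,fy=3))"
```

```text
t 18.925 tcp [ 436.2 -199.7   76.6] xdir deg 90.13 tilt [ 1.6e-03 -1.0e-04 -1.0e+00] F [ 0.7  0.4 -1.8] w 27.0
shift mm [-0.8  0.  40.6] yaw 0.0023
```

View pics/s8.png

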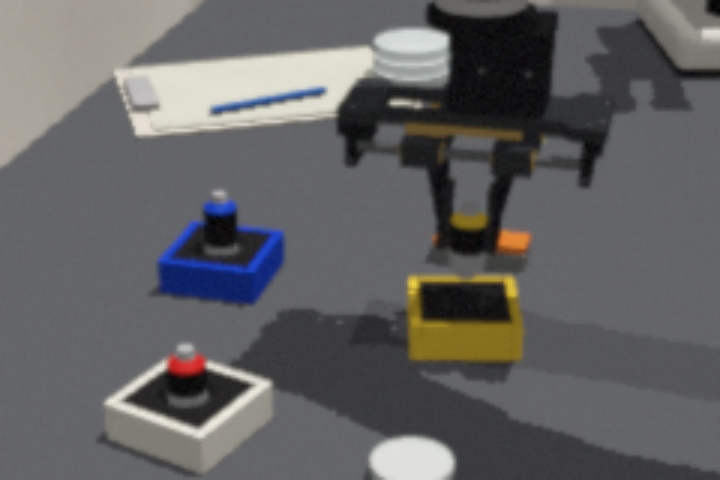

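Yellow is above its tray (crop (468,230)). Insert.

move_arm(plan=[{"fingers": 20, "translation": [0, 0, 20], "yaw": 0}, {"fingers": 20, "translation": [0, 0, 30], "yaw": 0}, {"fingers": 20, "translation": [0, 0, 36], "yaw": 0}, {"fingers": 20, "translation": [0, 0, 40], "yaw": 0}, {"fingers": 20, "translation": [0, 0, 42], "yaw": 0}, {"fingers": 20, "translation": [0, 0, 42], "yaw": 0}, {"fingers": 20, "translation": [0, 0, 42], "yaw": 0}])

```text
t: 19.85
ee_pos: [0.4369, -0.2012, 0.0359]
tool_rot: [2.219, 2.219, 0.002]
wrist_force: [-1.1, 0.0, 15.8]
grip_width: 0.0269
```

```bash
python3 -c "
from h import *
st((455,171,36))"
```

```text
t 19.85 tcp [ 436.9 -201.2   35.9] xdir deg 90.01 tilt [ 0.0034 -0.0019 -1.    ] F [-1.1  0.  15.8] w 26.9
shift mm [372.2  18.2  -0.8] yaw 0.0001
```

Floor contact again (15.8 N at grasp height). Release and go to green (red tray), arcing outward.

move_arm(plan=[{"fingers": 75, "translation": [0, 0, 0], "yaw": 0}, {"fingers": 75, "translation": [0, 0, 0], "yaw": 0}, {"fingers": 75, "translation": [0, 0, 0], "yaw": 0}, {"fingers": 75, "translation": [0, 0, 0], "yaw": 0}, {"fingers": 75, "translation": [0, 0, -30], "yaw": 0}, {"fingers": 75, "translation": [0, 0, -80], "yaw": 0}, {"fingers": 75, "translation": [50, 30, -80], "yaw": 0}, {"fingers": 75, "translation": [100, 60, -80], "yaw": 0}, {"fingers": 75, "translation": [150, 80, -80], "yaw": 0}, {"fingers": 75, "translation": [210, 80, -80], "yaw": 0}, {"fingers": 75, "translation": [270, 60, -80], "yaw": 0}, {"fingers": 75, "translation": [320, 40, -80], "yaw": 0}, {"fingers": 75, "translation": [372, 18, -80], "yaw": 0}, {"fingers": 75, "translation": [372, 18, -80], "yaw": 0}, {"fingers": 75, "translation": [372, 18, -58], "yaw": 0}, {"fingers": 75, "translation": [372, 18, -58], "yaw": 0}, {"fingers": 75, "translation": [372, 18, -58], "yaw": 0}])

```text
t: 21.98
ee_pos: [0.4535, 0.1706, 0.0918]
tool_rot: [2.223, 2.22, 0.0]
wrist_force: [0.5, -1.2, 0.3]
grip_width: 0.0652
```

```bash
python3 -c "
from h import *
st((455,171,36))
im=bot.capture('side');cv2.imwrite('pics/s9.png',cv2.resize(im[120:360,100:360,::-1],None,fx=2.4,fy=2.4))"
```

```text
t 21.975 tcp [453.5 170.6  91.8] xdir deg 89.92 tilt [ 2.e-04 -1.e-04 -1.e+00] F [ 0.5 -1.2  0.3] w 65.2
shift mm [ 0.4  1.5 55.8] yaw -0.0014
```

View pics/s9.png

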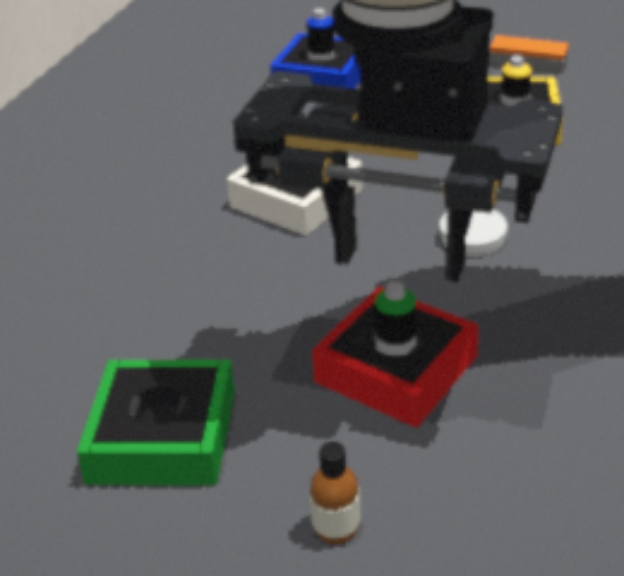

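Yellow stands in its tray; the fingers are centred over green (395,300). Grasp green.

move_arm(plan=[{"fingers": 75, "translation": [0, 1, 30], "yaw": 0}, {"fingers": 75, "translation": [0, 1, 56], "yaw": 0}, {"fingers": 75, "translation": [0, 1, 56], "yaw": 0}, {"fingers": 20, "translation": [0, 1, 56], "yaw": 0}, {"fingers": 20, "translation": [0, 1, 56], "yaw": 0}, {"fingers": 20, "translation": [0, 1, 56], "yaw": 0}, {"fingers": 20, "translation": [0, 1, 56], "yaw": 0}, {"fingers": 20, "translation": [0, 1, 56], "yaw": 0}, {"fingers": 20, "translation": [0, 1, 56], "yaw": 0}, {"fingers": 20, "translation": [0, 1, 56], "yaw": 0}, {"fingers": 20, "translation": [0, 1, 56], "yaw": 0}, {"fingers": 20, "translation": [0, 1, 56], "yaw": 0}])

```text
t: 23.52
ee_pos: [0.4552, 0.1716, 0.036]
tool_rot: [2.221, 2.221, 0.004]
wrist_force: [4.8, -1.0, 4.8]
grip_width: 0.0276
```

```bash
python3 -c "
from h import *
st((586.5,273.2,36))"
```

```text
t 23.525 tcp [455.2 171.6  36. ] xdir deg 89.99 tilt [ 2.4e-03  8.0e-04 -1.0e+00] F [ 4.8 -1.   4.8] w 27.6
shift mm [101.6 131.3   0.4] yaw -0.0001
```

move_arm(plan=[{"fingers": 20, "translation": [0, 0, -5], "yaw": 0}, {"fingers": 20, "translation": [0, 0, -15], "yaw": 0}, {"fingers": 20, "translation": [0, 0, -30], "yaw": 0}, {"fingers": 20, "translation": [0, 0, -70], "yaw": 0}, {"fingers": 20, "translation": [0, 0, -110], "yaw": 0}, {"fingers": 20, "translation": [102, 131, -110], "yaw": 0}, {"fingers": 20, "translation": [102, 131, -110], "yaw": 0}, {"fingers": 20, "translation": [102, 131, -110], "yaw": 0}, {"fingers": 20, "translation": [102, 131, -110], "yaw": 0}, {"fingers": 20, "translation": [102, 131, -70], "yaw": 0}, {"fingers": 20, "translation": [102, 131, -40], "yaw": 0}, {"fingers": 20, "translation": [102, 131, -40], "yaw": 0}, {"fingers": 20, "translation": [102, 131, -40], "yaw": 0}])

```text
t: 25.15
ee_pos: [0.5849, 0.2734, 0.0769]
tool_rot: [2.221, 2.221, 0.001]
wrist_force: [0.1, 0.2, -0.9]
grip_width: 0.0276
```

```bash
python3 -c "
from h import *
st((586.5,273.2,36))
im=bot.capture('side');cv2.imwrite('pics/s10.png',cv2.resize(im[120:360,100:360,::-1],None,fx=2.4,fy=2.4))"
```

```text
t 25.15 tcp [584.9 273.4  76.9] xdir deg 90.01 tilt [ 8.e-04  5.e-04 -1.e+00] F [ 0.1  0.2 -0.9] w 27.6
shift mm [-0.2  1.6 40.9] yaw 0.0001
```

View pics/s10.png

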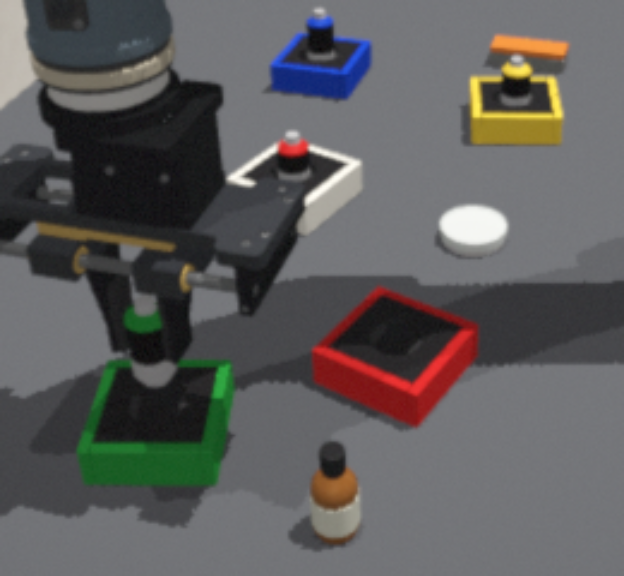

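Green is over the green pocket (crop (145,340)), with the same perspective lean as yellow had there. Insert.

move_arm(plan=[{"fingers": 20, "translation": [0, 1, 20], "yaw": 0}, {"fingers": 20, "translation": [0, 1, 30], "yaw": 0}, {"fingers": 20, "translation": [0, 1, 36], "yaw": 0}, {"fingers": 20, "translation": [0, 1, 40], "yaw": 0}, {"fingers": 20, "translation": [0, 1, 42], "yaw": 0}, {"fingers": 20, "translation": [0, 1, 42], "yaw": 0}, {"fingers": 20, "translation": [0, 1, 42], "yaw": 0}])

```text
t: 26.08
ee_pos: [0.5869, 0.2743, 0.036]
tool_rot: [2.221, 2.221, 0.004]
wrist_force: [-0.4, -0.9, 13.0]
grip_width: 0.0273
```

```bash
python3 -c "
from h import *
st((598,-19.5,36))"
```

```text
t 26.075 tcp [586.9 274.3  36. ] xdir deg 90.0 tilt [ 0.0025  0.0011 -1.    ] F [-0.4 -0.9 13. ] w 27.3
shift mm [-293.8   11.1   -0.3] yaw 0.0001
```

move_arm(plan=[{"fingers": 75, "translation": [0, 0, 0], "yaw": 0}, {"fingers": 75, "translation": [0, 0, 0], "yaw": 0}, {"fingers": 75, "translation": [0, 0, 0], "yaw": 0}, {"fingers": 75, "translation": [0, 0, 0], "yaw": 0}, {"fingers": 75, "translation": [0, 0, -30], "yaw": 0}, {"fingers": 75, "translation": [0, 0, -80], "yaw": 0}, {"fingers": 75, "translation": [-294, 11, -80], "yaw": 0}, {"fingers": 75, "translation": [-294, 11, -80], "yaw": 0}, {"fingers": 75, "translation": [-294, 11, -80], "yaw": 0}, {"fingers": 75, "translation": [-294, 11, -80], "yaw": 0}, {"fingers": 75, "translation": [-294, 11, -80], "yaw": 0}, {"fingers": 75, "translation": [-294, 11, -80], "yaw": 0}, {"fingers": 75, "translation": [-294, 11, -58], "yaw": 0}, {"fingers": 75, "translation": [-294, 11, -58], "yaw": 0}, {"fingers": 75, "translation": [-294, 11, -58], "yaw": 0}])

```text
t: 27.95
ee_pos: [0.5972, -0.0196, 0.092]
tool_rot: [2.22, 2.223, 0.001]
wrist_force: [0.2, 0.7, -0.5]
grip_width: 0.065
```

```bash
python3 -c "
from h import *
st((598.3,-19.3,35))
im=bot.capture('side');cv2.imwrite('pics/s11.png',cv2.resize(im[90:340,100:360,::-1],None,fx=2.3,fy=2.3))"
```

```text
t 27.95 tcp [597.2 -19.6  92. ] xdir deg 90.09 tilt [ 5.e-04  4.e-04 -1.e+00] F [ 0.2  0.7 -0.5] w 65.0
shift mm [ 0.3  1.1 57. ] yaw 0.0015
```

View pics/s11.png

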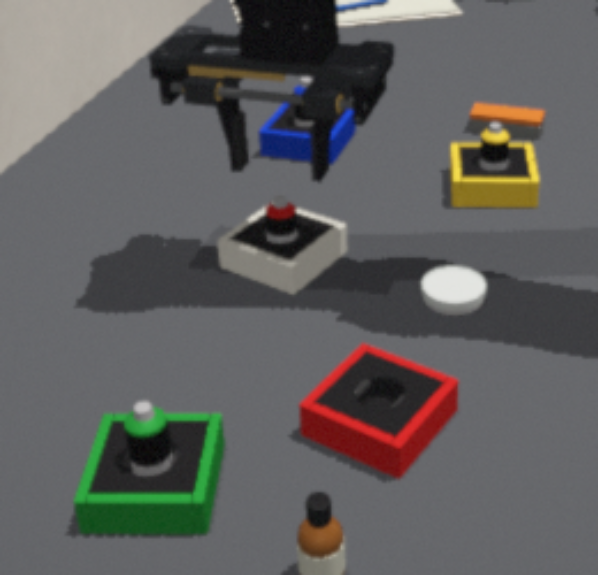

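Green stands in the green tray; a dark sliver of pocket shows to its left (125,460), so I will check it at the end. Grasp red.

move_arm(plan=[{"fingers": 75, "translation": [0, 1, 30], "yaw": 0}, {"fingers": 75, "translation": [0, 1, 57], "yaw": 0}, {"fingers": 75, "translation": [0, 1, 57], "yaw": 0}, {"fingers": 20, "translation": [0, 1, 57], "yaw": 0}, {"fingers": 20, "translation": [0, 1, 57], "yaw": 0}, {"fingers": 20, "translation": [0, 1, 57], "yaw": 0}, {"fingers": 20, "translation": [0, 1, 57], "yaw": 0}, {"fingers": 20, "translation": [0, 1, 57], "yaw": 0}, {"fingers": 20, "translation": [0, 1, 57], "yaw": 0}, {"fingers": 20, "translation": [0, 1, 57], "yaw": 0}, {"fingers": 20, "translation": [0, 1, 57], "yaw": 0}, {"fingers": 20, "translation": [0, 1, 57], "yaw": 0}])

```text
t: 29.5
ee_pos: [0.5987, -0.0207, 0.035]
tool_rot: [2.221, 2.221, 0.002]
wrist_force: [1.3, -1.1, 4.3]
grip_width: 0.0271
```

```bash
python3 -c "
from h import *
st((455,171,36))"
```

```text
t 29.5 tcp [598.7 -20.7  35. ] xdir deg 90.0 tilt [ 0.0015 -0.     -1.    ] F [ 1.3 -1.1  4.3] w 27.1
shift mm [ 191.7 -143.7   -1.3] yaw -0.0
```

move_arm(plan=[{"fingers": 20, "translation": [0, 0, -5], "yaw": 0}, {"fingers": 20, "translation": [0, 0, -15], "yaw": 0}, {"fingers": 20, "translation": [0, 0, -30], "yaw": 0}, {"fingers": 20, "translation": [0, 0, -70], "yaw": 0}, {"fingers": 20, "translation": [0, 0, -110], "yaw": 0}, {"fingers": 20, "translation": [191, -143, -110], "yaw": 0}, {"fingers": 20, "translation": [191, -143, -110], "yaw": 0}, {"fingers": 20, "translation": [191, -143, -110], "yaw": 0}, {"fingers": 20, "translation": [191, -143, -110], "yaw": 0}, {"fingers": 20, "translation": [191, -143, -110], "yaw": 0}, {"fingers": 20, "translation": [191, -143, -70], "yaw": 0}, {"fingers": 20, "translation": [191, -143, -40], "yaw": 0}, {"fingers": 20, "translation": [191, -143, -40], "yaw": 0}, {"fingers": 20, "translation": [191, -143, -40], "yaw": 0}])

```text
t: 31.25
ee_pos: [0.4559, 0.1702, 0.0757]
tool_rot: [2.222, 2.22, 0.002]
wrist_force: [-0.2, 0.1, -0.3]
grip_width: 0.0269
```

```bash
python3 -c "
from h import *
st((455,171,35))
im=bot.capture('side');cv2.imwrite('pics/s12.png',cv2.resize(im[90:340,100:360,::-1],None,fx=2.3,fy=2.3))"
```

```text
t 31.25 tcp [455.9 170.2  75.7] xdir deg 89.95 tilt [ 1.5e-03  3.0e-04 -1.0e+00] F [-0.2  0.1 -0.3] w 26.9
shift mm [ 0.8 -1.  40.7] yaw -0.0008
```

View pics/s12.png

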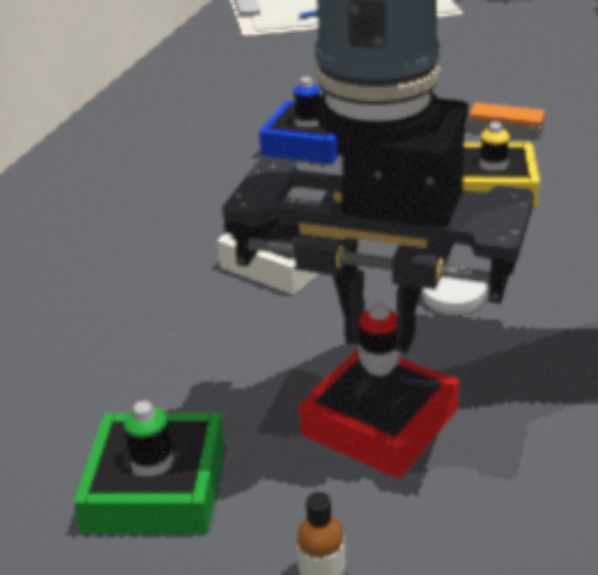

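Red is held over the red pocket (crop (378,340)). Insert.

move_arm(plan=[{"fingers": 20, "translation": [0, -1, 20], "yaw": 0}, {"fingers": 20, "translation": [0, -1, 30], "yaw": 0}, {"fingers": 20, "translation": [0, -1, 36], "yaw": 0}, {"fingers": 20, "translation": [0, -1, 40], "yaw": 0}, {"fingers": 20, "translation": [0, -1, 42], "yaw": 0}, {"fingers": 20, "translation": [0, -1, 42], "yaw": 0}, {"fingers": 20, "translation": [0, -1, 42], "yaw": 0}])

```text
t: 32.17
ee_pos: [0.4558, 0.171, 0.0348]
tool_rot: [2.22, 2.22, 0.005]
wrist_force: [-0.9, -2.1, 15.7]
grip_width: 0.0271
```

```bash
python3 -c "
from h import *
st((455,171,36))"
```

```text
t 32.175 tcp [455.8 171.   34.8] xdir deg 90.0 tilt [ 4.e-03  4.e-04 -1.e+00] F [-0.9 -2.1 15.7] w 27.1
shift mm [-0.  -0.8 -1.2] yaw -0.0001
```

move_arm(plan=[{"fingers": 75, "translation": [0, 0, 0], "yaw": 0}, {"fingers": 75, "translation": [0, 0, 0], "yaw": 0}, {"fingers": 75, "translation": [0, 0, 0], "yaw": 0}, {"fingers": 75, "translation": [0, 0, 0], "yaw": 0}, {"fingers": 75, "translation": [0, 0, -30], "yaw": 0}, {"fingers": 75, "translation": [0, 0, -90], "yaw": 0}, {"fingers": 75, "translation": [0, 0, -150], "yaw": 0}, {"fingers": 75, "translation": [350, -155, -180], "yaw": 0}, {"fingers": 75, "translation": [350, -155, -180], "yaw": 0}, {"fingers": 75, "translation": [350, -155, -180], "yaw": 0}, {"fingers": 75, "translation": [350, -155, -180], "yaw": 0}, {"fingers": 75, "translation": [350, -155, -180], "yaw": 0}, {"fingers": 75, "translation": [350, -155, -180], "yaw": 0}, {"fingers": 75, "translation": [350, -155, -180], "yaw": 0}, {"fingers": 75, "translation": [350, -155, -180], "yaw": 0}, {"fingers": 75, "translation": [350, -155, -180], "yaw": 0}])

```text
t: 34.17
ee_pos: [0.3005, 0.5184, 0.2119]
tool_rot: [2.223, 2.217, -0.002]
wrist_force: [1.1, 0.5, 0.7]
grip_width: 0.0652
```

```bash
python3 - <<'E'
from h import *
np.set_printoptions(precision=1,suppress=True)
st()
I={n:bot.capture(n) for n in('top','side')}
for n in I: cv2.imwrite(f'pics/{n}13.png',cv2.resize(I[n][110:350 if n=='side' else 270,100:420,::-1],None,fx=2.4,fy=2.4))
I0={n:cv2.imread(f"pics/{n}0.png")[:,:,::-1].copy() for n in I}
H=dict(red=54,yellow=58,green=62,blue=66)
ORIG=dict(red='blue',yellow='green',green='red',blue='yellow')
def band(im,n,c,tray):
    # small colour blob near the given tray
    p=proj(n,[T[tray][0]/1000,T[tray][1]/1000,(12+H[c]-8)/1000])
    h=cv2.cvtColor(im,cv2.COLOR_RGB2HSV)
    m=mask(im,c); w=np.zeros_like(m); cv2.circle(w,tuple(int(round(v)) for v in p),9,255,-1); m&=w
    k,l,s,ce=cv2.connectedComponentsWithStats(m); i=1+np.argmax(s[1:,4]); return ce[i],s[i,4]
for c in H:
    for lab,ims,tr in(('start',I0,ORIG[c]),('end',I,c)):
        a,na=band(ims['top'],'top',c,tr);b,nb=band(ims['side'],'side',c,tr)
        x=tri(a,b)*1000;print(c,lab,'xyz rel tray',x-np.array([*T[tr],0]),'z above origin if seated: ',x[2]-12-H[c],na,nb)
E
```

```text
t 34.175 tcp [300.5 518.4 211.9] xdir deg 89.85 tilt [ 0. -0. -1.] F [1.1 0.5 0.7] w 65.2
red start xyz rel tray [ 0.   0.2 52.6] z above origin if seated:  -13.351961510074645 76 47
red end xyz rel tray [-4.7 -1.4 60.2] z above origin if seated:  -5.806661869761427 75 21
yellow start xyz rel tray [ 0.3 -0.  54.9] z above origin if seated:  -15.072441971310766 80 135Traceback (most recent call last):
  File "<stdin>", line 17, in <module>
  File "<stdin>", line 14, in band
    return _wrapfunc(a, 'argmax', axis=axis, out=out, **kwds)
    return bound(*args, **kwds)
ValueError: attempt to get argmax of an empty sequence
```

View pics/side13.png

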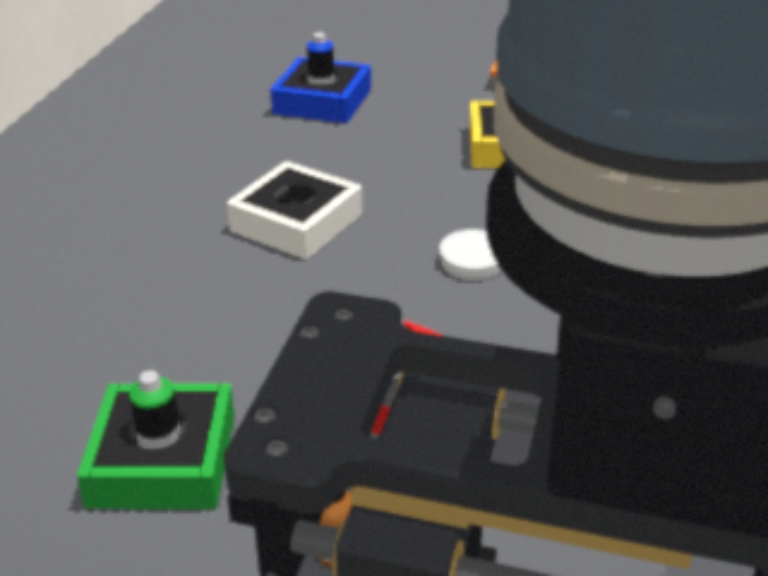

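View pics/top13.png

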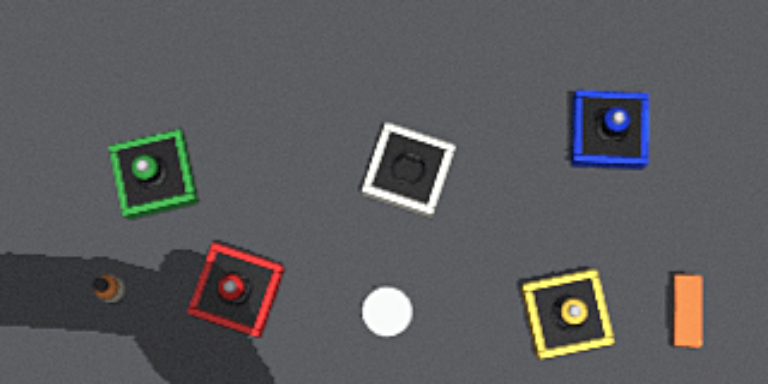

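The top view shows all four in matching trays, white empty, bottle standing; the side view is blocked by the arm. I move the arm to the other side.

move_arm(plan=[{"fingers": 75, "translation": [-50, 60, -30], "yaw": 0}, {"fingers": 75, "translation": [-90, 100, -30], "yaw": 0}, {"fingers": 75, "translation": [-130, 140, -30], "yaw": 0}, {"fingers": 75, "translation": [-170, 175, -30], "yaw": 0}, {"fingers": 75, "translation": [-220, 210, -30], "yaw": 0}, {"fingers": 75, "translation": [-270, 240, -30], "yaw": 0}, {"fingers": 75, "translation": [-330, 260, -30], "yaw": 0}, {"fingers": 75, "translation": [-390, 280, -30], "yaw": 0}, {"fingers": 75, "translation": [-450, 290, -30], "yaw": 0}, {"fingers": 75, "translation": [-510, 300, -30], "yaw": 0}, {"fingers": 75, "translation": [-570, 300, -30], "yaw": 0}, {"fingers": 75, "translation": [-630, 290, -30], "yaw": 0}, {"fingers": 75, "translation": [-690, 280, -30], "yaw": 0}, {"fingers": 75, "translation": [-750, 260, -30], "yaw": 0}, {"fingers": 75, "translation": [-800, 230, -30], "yaw": 0}, {"fingers": 75, "translation": [-850, 200, -30], "yaw": 0}, {"fingers": 75, "translation": [-900, 160, -30], "yaw": 0}, {"fingers": 75, "translation": [-950, 120, -30], "yaw": 0}, {"fingers": 75, "translation": [-1000, 70, -30], "yaw": 0}, {"fingers": 75, "translation": [-1050, 20, -30], "yaw": 0}])

```text
t: 36.78
ee_pos: [0.3297, -0.5178, 0.2429]
tool_rot: [2.224, 2.219, -0.001]
wrist_force: [1.0, -1.4, 0.4]
grip_width: 0.0653
```

move_arm(plan=[{"fingers": 75, "translation": [-60, -50, 0], "yaw": 0}, {"fingers": 75, "translation": [-100, -80, 0], "yaw": 0}, {"fingers": 75, "translation": [-100, -80, 0], "yaw": 0}])

```text
t: 37.15
ee_pos: [0.2445, -0.6206, 0.2418]
tool_rot: [-2.234, -2.206, 0.006]
wrist_force: [-0.0, 1.2, 0.0]
grip_width: 0.0652
```

```bash
cat > fin.py <<'E'
from h import *
np.set_printoptions(precision=1,suppress=True)
st()
I={n:bot.capture(n) for n in('top','side')}
for n in I:
    cv2.imwrite(f'pics/{n}14.png',cv2.resize(I[n][110:350 if n=='side' else 270,100:420,::-1],None,fx=2.4,fy=2.4))
I0={n:cv2.imread(f"pics/{n}0.png")[:,:,::-1].copy() for n in I}
H=dict(red=54,yellow=58,green=62,blue=66)
ORIG=dict(red='blue',yellow='green',green='red',blue='yellow')
# steel nose: bright, unsaturated pixels near the expected top, both views
def nose(im,n,c,tray):
    p=proj(n,[T[tray][0]/1000,T[tray][1]/1000,(12+H[c]-2)/1000])
    h=cv2.cvtColor(im,cv2.COLOR_RGB2HSV)
    m=cv2.inRange(h,(0,0,120),(180,90,255)); w=np.zeros_like(m); cv2.circle(w,tuple(int(round(v)) for v in p),6,255,-1); m&=w
    k,l,s,ce=cv2.connectedComponentsWithStats(m)
    if k<2: return None,0
    i=1+np.argmax(s[1:,4]); return ce[i],s[i,4]
for c in H:
    for lab,ims,tr in(('start',I0,ORIG[c]),('end',I,c)):
        a,na=nose(ims['top'],'top',c,tr);b,nb=nose(ims['side'],'side',c,tr)
        if a is None or b is None: print(c,lab,'not seen',na,nb);continue
        x=tri(a,b)*1000;print(c,lab,'nose xy rel tray',x[:2]-T[tr],'nose z minus seated top: %.1f'%(x[2]-12-H[c]),na,nb)
E
python3 fin.py
```

```text
t 37.15 tcp [ 244.5 -620.6  241.8] xdir deg 89.28 tilt [-0. -0. -1.] F [-0.   1.2  0. ] w 65.2
red start nose xy rel tray [-0.8  0.2] nose z minus seated top: -1.0 17 19
red end nose xy rel tray [-0.5  2. ] nose z minus seated top: -1.8 21 43
yellow start nose xy rel tray [ 0.1 -0.3] nose z minus seated top: -2.4 18 55
yellow end nose xy rel tray [-0.5 -0.4] nose z minus seated top: -1.5 20 16
green start nose xy rel tray [0.4 0.2] nose z minus seated top: -2.5 23 43
green end nose xy rel tray [-0.8  1. ] nose z minus seated top: -2.7 23 58
blue start nose xy rel tray [-1.1  0.4] nose z minus seated top: -2.8 21 16
blue end nose xy rel tray [-1.8  1.1] nose z minus seated top: -1.8 18 20
```

View pics/side14.png

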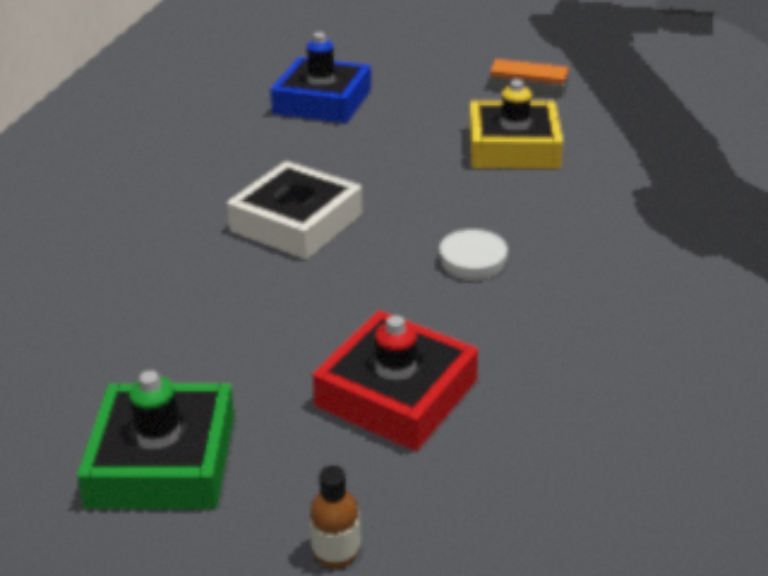

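View pics/top14.png

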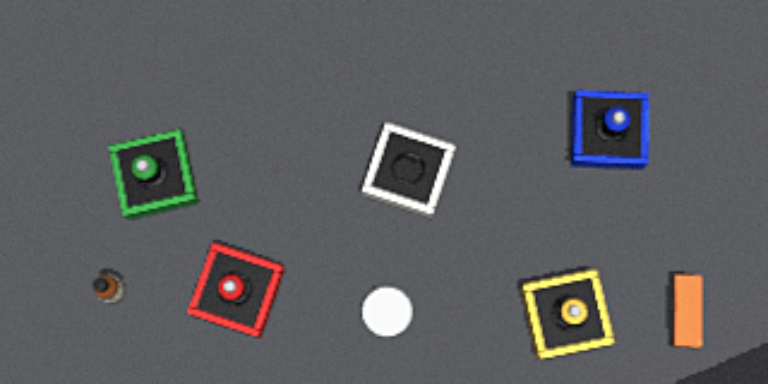

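Each objective is upright in its matching tray, with its nose within about 1 mm of its seated start height. White is empty and the bottle is standing. Handing in.

```bash
python3 -c "
from rig import bot
bot.job_done()"
```

```text
the job is handed in; nothing more can be done
```

All four objectives are in the trays that match their bands, upright and seated. The job was handed in at about 37 s. I parked red in the white tray, moved blue, yellow and green straight to their own trays, then brought red home.

- **Seating:** each objective was pressed until the wrist read 13–16 N, with the tool at the same height as when it had gripped the objective seated in its previous tray.
- **Final two-camera check:** each nose is within about 1 mm in height of where it was when seated at the start. Sideways, the noses are 0.6–2.1 mm from the tray centres, with red and blue the furthest off, at about 2 mm. The pockets have roughly that much slack.
- **Surroundings:** the white tray is empty, and the oil bottle looks upright where it was. The arm is clear of everything.
- **One failed check:** an earlier version of the final check was useless because the arm blocked the side camera. I moved the arm away and repeated it, and the results above come from that second check.

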